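# Dry stroke check of a bottle-top dispenser

## Robot

A 6-joint arm with a two-finger parallel gripper is mounted at the origin on the work surface. World frame = base frame: x ahead of the robot, y to its left, z up, the work surface at z = 0. Lengths are in m, angles in degrees, forces in N, time in s.
With the tool pointing down it reaches from about 0.375 to 0.75 m from the base axis. Payload 9 kg.
Tool frame: the origin (TCP) lies where the fingers leave the gripper's body, on its centre line; the fingertips stand 73 mm ahead of it and the grasp point (between the pads) lies 54 mm ahead of it (robot.tip_reach is the distance from the TCP to the fingertips, in m); z points along the fingers, y is the direction in which the jaws open and shut (so a half turn about z gives the same grasp; the last joint's range is limited). The gripper opens to 85 mm and grips with 20 to 120 N. Pads are 22 mm wide; open, the fingers measure 114 mm over their backs; the gripper's body (76 mm by 85 mm) begins 54 mm behind the grasp point. The pads swing forward as they close: fully open they stand 13 mm farther back than shut.
Start: joints at [64.36, 5.964, 5.575, 89.605, 0, 77.527], TCP at [0.137, 0.584, 0.304] pointing down, gripper open.
Joint ranges: [-171.21, 171.21], [-48.23, 106.86], [-62.78, 66.21], [-105.2, 120.99], [-86.42, 89.51], [-180, 180]. Speed limits (degrees/s): [127.2, 127.2, 147.25, 180, 180, 180].

## Interface

Orientations are given as [roll, pitch, yaw] about the fixed x, y, z axes, in that order (R = Rz(yaw) Ry(pitch) Rx(roll)).
In Python, from plant import robot gives the robot as it stands. Calls block until the motion is done:
- robot.move_pose(position, orientation): joint-space move of the TCP to a pose.
- robot.line_to(position, vel=0.15, rotation=None, guard=None): straight line of the TCP; rotation=None keeps the orientation; vel is the mean speed in m/s. With guard (N) it stops when the force on the tool has changed by that much, and returns True; else False.
- robot.goto_joints(angles): joint-space move.
- robot.set_gripper(opening): finger opening in m; the grip force is fixed at half the most; returns when the fingers have stopped.
- robot.pause(seconds).
- robot.ik(position, orientation): joint angles nearest the present ones, or None.
- robot.observe(): the state.
- robot.grab_frame(name): name is "side" or "top"; returns the picture (384x512x3 uint8, blue, green, red); there is no depth.
- robot.get_calibration(name): a dict with "vertical_fov" (degrees; the focal length in pixels is half the picture's height over the tangent of half this angle, whatever the lens; pixels are square), "cx", "cy" (the principal point, pixels), "rvec" (rotation vector, rad) and "tvec" (3), from world to camera coordinates, as OpenCV has them. Camera axes: x right, y down, z forward; pixel columns grow to the right and rows downward; lengths in m; the calibration is good to about 2 mm. A picture is of the moment at which its call begins. get_calibration takes no time and is no camera call.
A pose or a line that the arm cannot do raises robot.IKError and nothing moves.
- robot.job_done(): hands the job in, once; it reports no verdict.
The state is a dict: "time": time; "q": joint angles; "qvel": joint speeds; "joint_torque": joint torques, N m; "tool_pos": TCP position; "tcp_rot": TCP orientation; "ft_force": force on the tool from outside, world axes, zero at the start; "torque": the same for the moment, N m; "gripper_width": finger opening in m.
Only numpy, scipy, OpenCV 4.12 (cv2) and the standard library are available. Lean on these libraries where they do the work, as an engineer would, in place of code of your own. Each camera call takes 0.05 s, during which the arm holds its last target.

## Task

The bottle-top dispenser is back from the autoclave and gets a dry stroke check on its empty jar: with the piston still down, bring the dose pointer up to the one long line of the scale by small turns of the black dose knob, then draw the sprung piston up by its grey head until the ring on its rod is level with that line. Finish while holding the piston there with the fingers on its head, because the spring pulls it back as soon as it is let go. Leave the beaker, the reagent bottle and the tube rack where they stand.

Things in the scene. Friction and masses are not known exactly. Their poses are not given: they have to be found in the camera images.
- dispenser: bottle-top dispenser, fixed to the bench: steel foot 150 x 130 x 12 mm, clamped amber jar 84 mm wide, white valve block, thin spout to its -x (116 mm out, 97 mm high), clear barrel. Origin: centre of the foot's underside, on the upright piston axis; z up. Bracket, scale plate, dose screw and knob lie to its -y side, 10 to 80 mm from that axis; plate and top bridge end 234 mm above the bench.
- long_line (a point): middle of the long line on the white scale plate (4 mm thick in x, 10 to 48 mm beside the piston axis in y; lines on both faces). The long line spans the whole width, 1.8 mm thick, 220 mm above the bench; the other lines are short, 5 mm apart. Axes as the dispenser's.
- dose_knob (a joint): turn of the dose knob in rad; grows clockwise seen from above; clockwise raises the pointer by 20 mm per full turn (3.18 mm per rad). At 0 the pointer stands at the long line; it starts 1.1 to 2.9 rad below 0; range -4.5 to 2.2. Stays where it is left (friction 0.04 N m).
- knob_grip (a point): on the upright axis of the black ribbed round dose knob (32 mm diameter, 240 to 270 mm above the bench, free all round), at the height to grip, 256 mm; the axis is 64 mm to the dispenser's -y side of the piston axis. A full turn needs regrasping.
- pointer_tip (a point): tip of the dark dose pointer, a fork with one finger on each face of the scale plate, 2.4 mm high at the tip, carried by the brass nut on the dose screw; moves straight up and down with the knob, overlapping the screw-side edge of the scale plate.
- piston (a joint): height in m to which the piston is drawn: 0 = down (where it starts), 0.038 = ring level with the long line, 0.058 = end of travel; there is no stop in between. A return spring pulls it down with about 4.5 N at 0 and 10 N at 0.038, plus up to about 1 N friction.
- piston_head (a point): middle of the grey piston head's grip drum, 26 mm diameter, 24 mm high (246 to 270 mm above the bench while down, this point 258 mm), under a cap of 33 mm diameter and 5 mm height. The drum is pinched from above with the fingers to both sides; the cap keeps them from slipping off. The head moves straight up only.
- rod_ring (a point): centre of the dark ring, 2.5 mm wide, round the 11 mm steel piston rod; 182 mm above the bench while the piston is down, 76 mm below the grip point of the head, and rising with it.
- beaker_mid (a point): bystander: glass beaker, 70 mm wide, 75 mm tall, standing below the spout; point half-way up its axis.
- bottle_mid (a point): bystander: amber reagent bottle with white cap, 60 mm wide, 115 mm tall; point half-way up its axis.
- rack_mid (a point): bystander: white tube rack 75 x 170 mm with yellow-capped tubes to 98 mm height; point 31 mm above the bench at its centre.
Mind the look-alikes: they are no part of the job. Of the things that look like the part that bears bottle_mid, the smaller one is meant. Of the things that look like the part that bears beaker_mid, the larger one is meant.

How it is judged:
By the outcome, as a careful person would: the job done as asked, in the order asked, and still so for the second after the job is handed in, while the arm keeps its last pose, push and grip.
It also fails if it takes over 58 s, if anything falls off the work surface, if the arm or the gripper's body presses on something with over 40 N, if the wrist force passes 120 N, or if a joint passes its speed limit or range.

## Working session

There is one attempt and no reset: what is moved stays moved. The work goes in short steps, each a Python script; the robot and the scene stay as the last script left them, time stands still between calls to the robot, and variables do not carry over. Pictures are saved under pics/ and viewed, and the job is handed in when it is done.

```bash
ls; mkdir -p pics
python3 - <<'E'
from plant import robot
import cv2
for n in("side","top"):
    im=robot.grab_frame(n); cv2.imwrite(f"pics/{n}0.png",im)
    print(n,robot.get_calibration(n))
s=robot.observe(); print(s)
E
```

```text
pics
side {'vertical_fov': 57.446110806206846, 'cx': 249.11025709630354, 'cy': 195.4668674832377, 'rvec': array([ 0.45848186, -2.5664714 ,  1.39213242]), 'tvec': array([0.5499926 , 0.22711211, 0.89057985])}
top {'vertical_fov': 54.058350248873886, 'cx': 255.42605253068282, 'cy': 188.1602249091165, 'rvec': array([ 2.14076281, -2.13983552,  0.11782627]), 'tvec': array([0.04616971, 0.56764905, 0.90014284])}
{'time': 0.1, 'q': array([ 6.43610238e+01,  5.99361675e+00,  5.53365186e+00,  8.96043659e+01,
       -1.09070938e-06,  7.75270447e+01]), 'qvel': array([-0.01880095, -0.06632177,  0.16621048, -0.03071251,  0.02585142,
       -0.04176838]), 'joint_torque': array([ 6.79020333e-03, -5.58204567e+01,  5.04721892e+01,  1.30407893e-02,
       -2.81617567e-04, -3.91826859e-06]), 'tool_pos': array([0.13656277, 0.58404688, 0.30323671]), 'tcp_rot': array([-1.79937187e+02, -1.38930106e-02,  1.66833972e+02]), 'ft_force': array([-0.48219945, -0.31541207, -0.67105078]), 'torque': array([-0.03364818, -0.03152416,  0.00211802]), 'gripper_width': 0.08539768328140852}
```

View pics/side0.png

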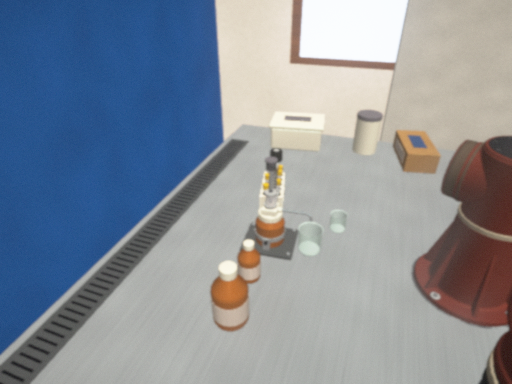

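View pics/top0.png

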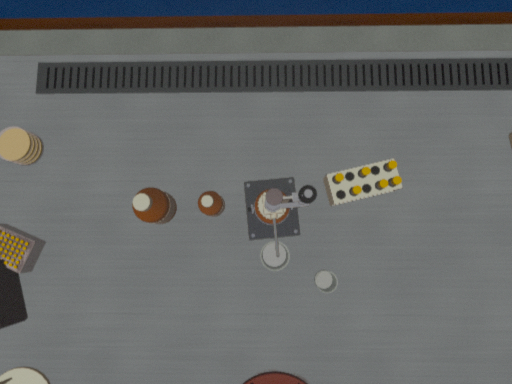

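```bash
cat > h.py <<'E'
from plant import robot
import cv2, numpy as np
def cal(n):
    c=robot.get_calibration(n); f=192/np.tan(np.radians(c['vertical_fov']/2))
    K=np.array([[f,0,c['cx']],[0,f,c['cy']],[0,0,1]]); R=cv2.Rodrigues(c['rvec'])[0]
    return K,R,np.array(c['tvec']).ravel()
def proj(n,p):
    K,R,t=cal(n); x=K@(R@np.asarray(p,float)+t); return x[:2]/x[2]
def ray(n,uv):
    K,R,t=cal(n); d=R.T@np.linalg.solve(K,[uv[0],uv[1],1]); return -R.T@t,d/np.linalg.norm(d)
def plane(n,uv,z):
    o,d=ray(n,uv); return o+d*(z-o[2])/d[2]
def tri(uvs,uvt):
    o1,d1=ray("side",uvs);o2,d2=ray("top",uvt)
    s=np.linalg.lstsq(np.c_[d1,-d2],o2-o1,rcond=None)[0]
    a=o1+d1*s[0];b=o2+d2*s[1]; return (a+b)/2,np.linalg.norm(a-b)
def crop(im,u0,v0,u1,v1,k,name):
    c=cv2.resize(im[v0:v1,u0:u1],None,fx=k,fy=k,interpolation=cv2.INTER_CUBIC); cv2.imwrite("pics/"+name,c)
E
python3 - <<'E'
from h import *
crop(cv2.imread("pics/side0.png"),230,140,340,290,5-1,"s1.png") 
crop(cv2.imread("pics/top0.png"),230,160,340,280,5,"t1.png")
for n in("side","top"): print(n,-cal(n)[1].T@cal(n)[2],cal(n)[0][0,0])
E
```

```text
side [0.28301488 0.77515699 0.68281656] 350.360405748325
top [0.44173228 0.02338482 0.96898914] 376.34734181511834
```

View pics/s1.png

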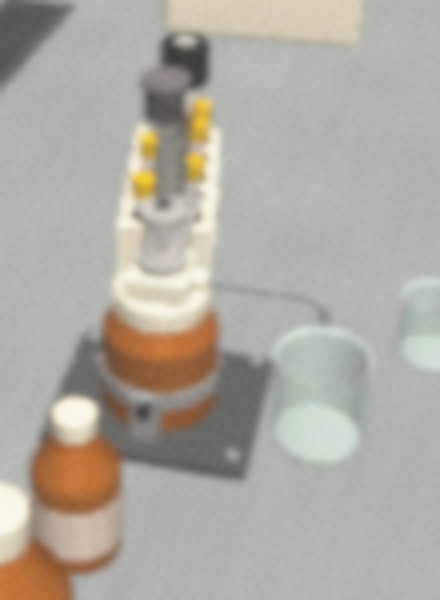

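View pics/t1.png

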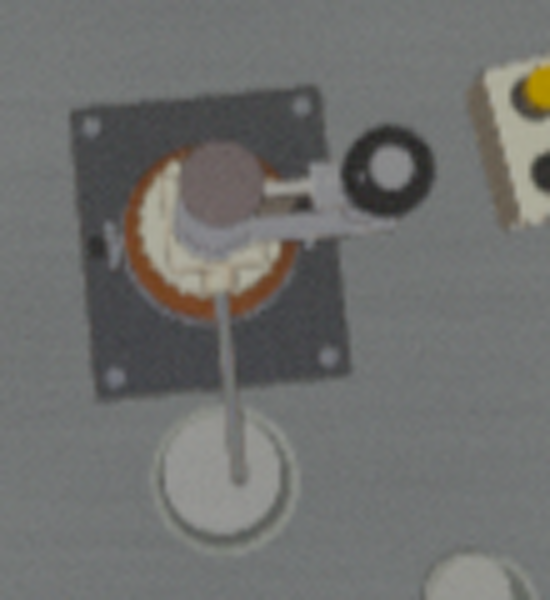

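Run:
```python
from h import *
import pickle
S=np.mean([robot.grab_frame("side").astype(float) for _ in range(8)],0)
T=np.mean([robot.grab_frame("top").astype(float) for _ in range(4)],0)
np.save("S0.npy",S);np.save("T0.npy",T)
crop(S.clip(0,255).astype(np.uint8),250,140,300,215,8,"s2.png")
crop(T.clip(0,255).astype(np.uint8),255,175,325,225,10,"t2.png")
head=plane("top",(274,196.4),.275); knob=plane("top",(307.7,194),.270)
print(head,knob,np.linalg.norm((head-knob)[:2]))
# foot corners from top crop
for u,v in((70,112),(318,86),(350,375),(97,402)): print(plane("top",(230+u/5,160+v/5),.012))
print(tri((230+165/4,140+77/4),(274,196.4)),tri((230+187/4,140+42/4),(307.7,194)))
```

```text
[0.52020581 0.00609575 0.275     ] [ 0.52523031 -0.05682506  0.27      ] 0.06312109805609846
[0.58625545 0.0765307  0.012     ]
[ 0.59956614 -0.05101689  0.012     ]
[ 0.45214711 -0.0653963   0.012     ]
[0.43840834 0.06199556 0.012     ]
(array([0.52056211, 0.00607745, 0.27298953]), np.float64(0.0002642315825235209)) (array([ 0.5252917 , -0.05704988,  0.26832243]), np.float64(0.00028429983760872984))
```

View pics/s2.png

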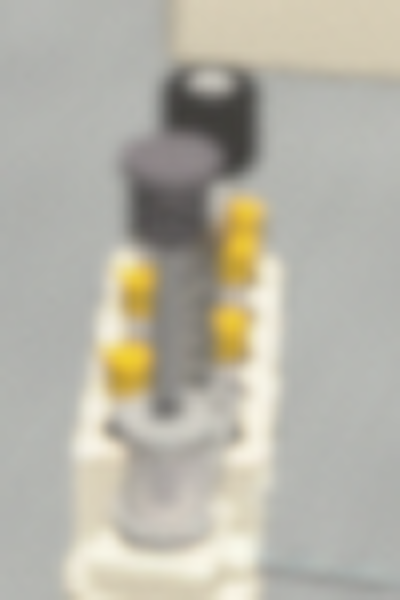

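View pics/t2.png

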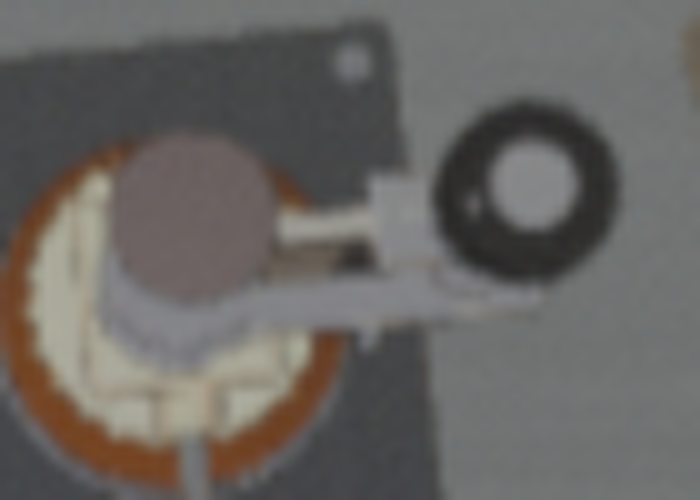

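```bash
cat >> h.py <<'E'
th=np.radians(5.7); O=np.array([.5197,.0057,0])
def D(x,y,z): return O+np.array([x*np.cos(th)-y*np.sin(th),x*np.sin(th)+y*np.cos(th),z])
E
python3 - <<'E'
from h import *
for y in(-10,-30,-48,-55):
  for z in(234,220,213,190): print(y,z,"side",(proj("side",D(-.002,y/1e3,z/1e3))-[250,140])*8,"top",(proj("top",D(-.002,y/1e3,z/1e3))-[255,175])*10)
print((proj("side",D(0,0,.182))-[250,140])*8, (proj("side",D(0,-.064,.272))-[250,140])*8,(proj("top",D(0,-.064,.272))-[255,175])*10)
S=np.load("S0.npy"); 
crop(S.clip(0,255).astype(np.uint8),266,155,286,193,16,"s3.png")
E
```

```text
-10 234 side [183.30021604 246.90563569] top [238.76730575 245.09122892]
-10 220 side [182.41311328 283.82017521] top [236.15547121 252.39686388]
-10 213 side [181.9749585  302.05287864] top [234.88536905 255.94950192]
-10 190 side [180.56000089 360.93276373] top [230.87090956 267.17845808]
-30 234 side [195.4842247  218.87253944] top [340.37775619 234.9571342 ]
-30 220 side [194.51469886 255.38249668] top [335.88966231 242.45197701]
-30 213 side [194.03573387 273.41913965] top [333.70717691 246.09659438]
-30 190 side [192.48853333 331.6829045 ] top [326.80899102 257.61614372]
-48 234 side [206.09740638 194.45361854] top [431.87942818 225.83123616]
-48 220 side [205.05884382 230.6046688 ] top [425.70078861 233.4965578 ]
-48 213 side [204.54567988 248.46725706] top [422.6962413  237.22404851]
-48 190 side [202.88758411 306.18347505] top [413.19985866 249.00541665]
-55 234 side [210.13799886 185.15698054] top [467.47679308 222.28094122]
-55 220 side [209.07382863 221.16980206] top [460.64022934 230.0126093 ]
-55 213 side [208.54797522 238.96532398] top [457.31575643 233.77235208]
-55 190 side [206.84871339 296.47042155] top [446.80823587 245.65561162]
[168.17473435 395.41983442] [212.51628356  72.61921563] [534.3930587  184.30567836]
```

View pics/s3.png

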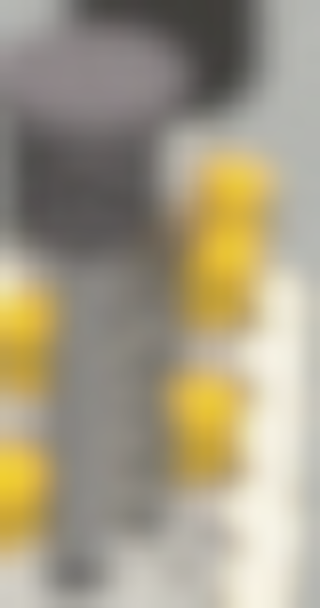

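Run:
```python
from h import *
p=D(0,-.064,0); print(p)
R0=robot.observe()
for yaw in range(-180,181,30):
    q=robot.ik([p[0],p[1],.312],[180,0,yaw]); print(yaw,None if q is None else np.round(q,1))
print([robot.ik([p[0],p[1],z],[180,0,90]) is not None for z in(.36,.4,.45)])
s=R0['tool_pos']
print(robot.ik([s[0],s[1],.42],list(R0['tcp_rot'])))
```

```text
[ 0.52605646 -0.05798356  0.        ]
-180 [-20.5  -6.3  -5.8  90.5   0.  -20.5]
-150 [-20.5  -6.3  -5.8  90.5   0.  -50.5]
-120 [-20.5  -6.3  -5.8  90.5   0.  -80.5]
-90 [ -20.5   -6.3   -5.8   90.5    0.  -110.5]
-60 [ -20.5   -6.3   -5.8   90.5    0.  -140.5]
-30 [ -20.5   -6.3   -5.8   90.5    0.  -170.5]
0 [-20.5  -6.3  -5.8  90.5   0.  159.5]
30 [-20.5  -6.3  -5.8  90.5   0.  129.5]
60 [-20.5  -6.3  -5.8  90.5   0.   99.5]
90 [-20.5  -6.3  -5.8  90.5   0.   69.5]
120 [-20.5  -6.3  -5.8  90.5   0.   39.5]
150 [-20.5  -6.3  -5.8  90.5   0.    9.5]
180 [-20.5  -6.3  -5.8  90.5   0.  -20.5]
[True, True, True]
[ 6.43594919e+01  9.80088316e+00  2.20129066e+01  1.02203376e+02
 -1.78597451e-04  7.75270233e+01]
```

Run:
```python
from h import *
p=D(0,-.064,0)[:2]-np.array([.0004,-.0005])
print(p)
s=robot.observe()
robot.line_to([s['tool_pos'][0],s['tool_pos'][1],.42],vel=.25)
robot.set_gripper(.050)
robot.move_pose([p[0],p[1],.42],[180,0,147.5])
print(robot.observe()['time'])
print(robot.line_to([p[0],p[1],.345],vel=.15,guard=8))
s=robot.observe();print(s['time'],s['q'],s['tool_pos'],s['ft_force'],s['gripper_width'])
for n in("side","top"):
    im=robot.grab_frame(n); u,v=proj(n,D(0,-.03,.26)).astype(int); crop(im,u-40,v-35,u+40,v+35,8,f"{n}a.png")
```

```text
[ 0.52565646 -0.05748356]
4.4083
False
5.0583 [-2.04057757e+01 -5.71567579e+00 -1.74171648e+00  9.39267772e+01
 -4.20649976e-04  1.20747605e+01] [ 0.52577088 -0.05731724  0.34586637] [-0.17188542 -0.3974637   0.06627161] 0.05008241909419823
```

View pics/sidea.png

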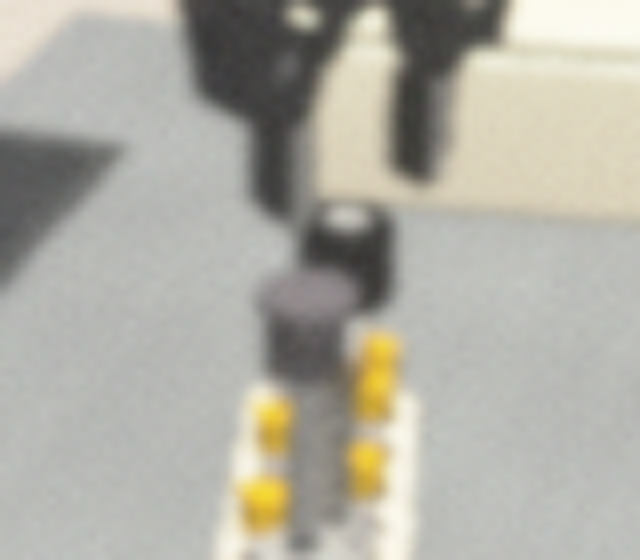

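View pics/topa.png

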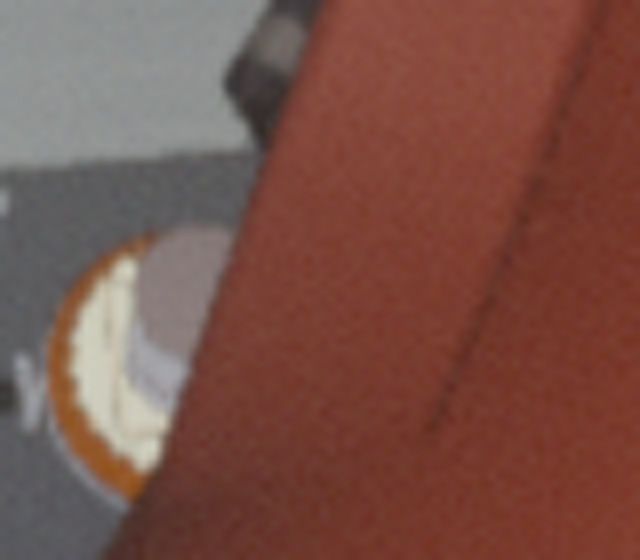

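Run:
```python
from h import *
s=robot.observe();p=[.52565646,-.05748356]
print(robot.line_to([p[0],p[1],.312],vel=.08,guard=6))
def st(t=''):
    s=robot.observe();print(t,round(s['time'],2),s['q'][5].round(2),s['tool_pos'].round(4),s['ft_force'].round(2),s['torque'].round(3),s['gripper_width'].round(4))
st()
robot.set_gripper(.026); st('closed')
robot.pause(.2); st()
q=robot.observe()['q'].copy()
for d in(-10,-20):
    qq=q.copy();qq[5]+=d;robot.goto_joints(qq);robot.pause(.1);st(d)
```

```text
FalseTraceback (most recent call last):
  File "<stdin>", line 6, in <module>
  File "<stdin>", line 5, in st
AttributeError: 'float' object has no attribute 'round'
```

```bash
cat >> h.py <<'E'
def st(t=''):
    s=robot.observe();print(t,round(s['time'],2),s['q'][5].round(2),s['tool_pos'].round(4),s['ft_force'].round(2),s['torque'].round(3),round(float(s['gripper_width']),4)); return s
E
python3 - <<'E'
from h import *
st()
robot.set_gripper(.026); st('closed')
robot.pause(.1); q=st()['q'].copy()
np.save("q0.npy",q)
for d in(-10,-20):
    qq=q.copy();qq[5]+=d;robot.goto_joints(qq);robot.pause(.1);st(d)
E
```

```text
5.72 12.07 [ 0.5256 -0.0575  0.3121] [0.11 0.02 1.43] [-0.011  0.005 -0.007] 0.0501
closed 6.03 12.07 [ 0.5264 -0.0566  0.3132] [3.13 5.66 3.3 ] [ 1.265e+00 -5.990e-01  1.000e-03] 0.0307
 6.12 12.08 [ 0.5264 -0.0566  0.3132] [3.14 7.08 3.13] [ 1.272 -0.647  0.061] 0.03
-10 6.52 2.29 [ 0.5265 -0.0565  0.3132] [ 0.77  1.73 -2.26] [ 0.098 -0.127 -0.055] 0.0302
-20 6.91 -7.65 [ 0.5265 -0.0566  0.3132] [ 1.29  1.94 -1.24] [ 0.313 -0.137 -0.022] 0.0303
```

Run:
```python
from h import *
q=np.load("q0.npy")
a=q[5]-20
log=[]
while a>-177:
    a=max(a-10,-177.5); qq=q.copy();qq[5]=a;robot.goto_joints(qq)
    s=robot.observe(); tz=s['torque'][2]; log.append((round(a,1),round(s['q'][5],2),round(tz,3),s['ft_force'].round(1).tolist()))
    if abs(tz)>.2: break
for l in log: print(l)
st()
```

```text
(np.float64(-17.9), np.float64(-17.59), np.float64(0.071), [1.3, 1.3, -1.2])
(np.float64(-27.9), np.float64(-27.51), np.float64(0.009), [1.6, 1.0, -1.8])
(np.float64(-37.9), np.float64(-37.47), np.float64(0.034), [1.0, 1.6, -1.5])
(np.float64(-47.9), np.float64(-47.46), np.float64(0.052), [2.3, 1.4, -1.6])
(np.float64(-57.9), np.float64(-57.46), np.float64(0.079), [2.0, 0.9, -1.3])
(np.float64(-67.9), np.float64(-67.46), np.float64(0.046), [2.4, 0.9, -0.4])
(np.float64(-77.9), np.float64(-77.45), np.float64(0.111), [2.3, 0.9, -1.2])
(np.float64(-87.9), np.float64(-87.45), np.float64(0.068), [3.3, -0.1, -1.2])
(np.float64(-97.9), np.float64(-97.45), np.float64(0.043), [3.6, -0.1, -0.8])
(np.float64(-107.9), np.float64(-107.45), np.float64(0.076), [3.6, 1.3, -0.9])
(np.float64(-117.9), np.float64(-117.46), np.float64(0.065), [3.7, 0.0, -0.5])
(np.float64(-127.9), np.float64(-127.45), np.float64(-0.001), [4.5, 0.1, -0.7])
(np.float64(-137.9), np.float64(-137.45), np.float64(0.027), [4.0, -0.4, -1.2])
(np.float64(-147.9), np.float64(-147.43), np.float64(-0.008), [3.7, 1.1, -0.4])
(np.float64(-157.9), np.float64(-157.45), np.float64(0.024), [3.8, 1.8, 1.3])
(np.float64(-167.9), np.float64(-167.46), np.float64(0.109), [1.7, 2.3, 3.8])
(-177.5, np.float64(-177.04), np.float64(0.072), [-1.2, 4.2, 4.2])
 11.86 -177.04 [ 0.5261 -0.0564  0.3133] [-1.17  4.24  4.18] [0.723 0.279 0.072] 0.0306
```

Run:
```python
from h import *
S=np.mean([robot.grab_frame("side").astype(float) for _ in range(8)],0)
np.save("S1.npy",S); S0=np.load("S0.npy")
a=[cv2.resize(x.clip(0,255).astype(np.uint8)[140:215,250:300],None,fx=7,fy=7,interpolation=cv2.INTER_CUBIC) for x in(S0,S,128+2*(S-S0))]
cv2.imwrite("pics/c1.png",np.hstack(a)[:, :1050][:, :]) ; print(np.hstack(a).shape)
cv2.imwrite("pics/c1.png",cv2.resize(np.hstack(a),(798,399)))
```

```text
(525, 1050, 3)
```

View pics/c1.png

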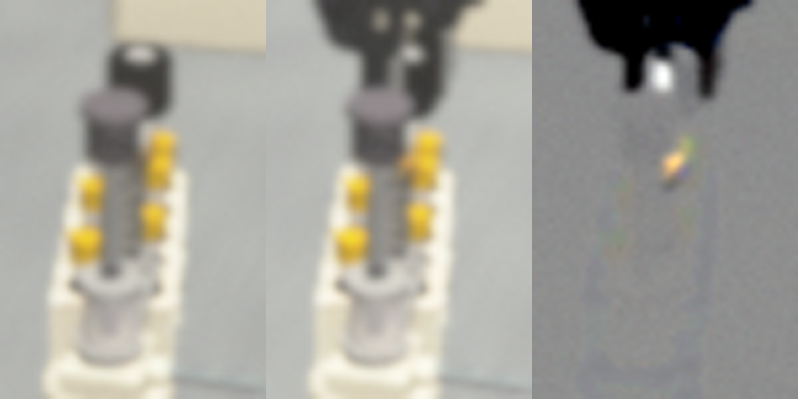

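Run:
```python
from h import *
robot.set_gripper(.050); st('open')
q=robot.observe()['q'].copy(); q[:5]=np.load("q0.npy")[:5]; q[5]=-80
robot.goto_joints(q); st('rot')
robot.set_gripper(.026); robot.pause(.1); s=st('closed')
q=s['q'].copy(); np.save("q1.npy",q); a=q[5]
for i in range(8):
    a-=4; q[5]=a; robot.goto_joints(q); s=robot.observe(); print(round(a,2),s['q'][5].round(2),s['torque'].round(3),round(s['time'],2))
    if abs(a-s['q'][5])>1 or abs(s['torque'][2])>.25: break
```

```text
open 12.58 -177.42 [ 0.5264 -0.0568  0.3129] [-0.23  0.11  0.82] [ 0.017 -0.022 -0.015] 0.0501
rot 14.09 -80.05 [ 0.5264 -0.0566  0.3131] [ 0.12  0.39 -0.14] [-0.024 -0.011  0.006] 0.0504
closed 14.5 -80.01 [ 0.5265 -0.0566  0.3134] [ 0.4  -0.88  3.51] [-0.001  0.01   0.087] 0.0307
-84.01 -83.94 [ 0.999 -0.574 -0.125] 14.75
-88.01 -87.87 [-0.712  0.295  0.076] 15.0
-92.01 -91.84 [-1.347  0.495 -0.537] 15.25
```

Run:
```python
from h import *
q=np.load("q1.npy"); robot.pause(.15); st('hold')
for a in(-90,-89,-88,-87,-86,-85,-84,-83,-82):
    q[5]=a; robot.goto_joints(q); tz=[]
    for _ in range(3): robot.pause(.03); s=robot.observe(); tz.append(s['torque'][2])
    print(a,s['q'][5].round(2),np.mean(tz).round(3),np.std(tz).round(3),s['torque'].round(2)[:2],round(s['time'],2))
```

```text
hold 15.4 -91.82 [ 0.5262 -0.0576  0.3135] [-2.36 -7.01  2.22] [-1.244  0.476 -0.519] 0.0303
-90 -89.85 -0.024 0.011 [-1.33  0.51] 15.75
-89 -88.85 -0.042 0.007 [-1.33  0.59] 16.1
-88 -87.85 -0.032 0.033 [-1.26  0.65] 16.45
-87 -86.85 -0.058 0.017 [-1.34  0.61] 16.8
-86 -85.85 -0.041 0.041 [-1.27  0.61] 17.15
-85 -84.85 -0.071 0.019 [-1.33  0.68] 17.5
-84 -83.85 -0.044 0.013 [-1.26  0.66] 17.85
-83 -82.85 -0.025 0.028 [-1.24  0.71] 18.2
-82 -81.85 -0.025 0.006 [-1.27  0.76] 18.55
```

Run:
```python
from h import *
q=np.load("q1.npy")
for a in(-88,-89.5,-90.5,-91.5,-92.5,-91.5,-90.5,-89.5):
    q[5]=a; robot.goto_joints(q); tz=[]
    for _ in range(3): robot.pause(.02); s=robot.observe(); tz.append(s['torque'][2])
    print(a,s['q'][5].round(2),np.mean(tz).round(3),np.std(tz).round(3),s['torque'].round(2)[:2],s['ft_force'].round(1),s['tool_pos'].round(4),round(s['time'],2))
```

```text
-88 -87.87 0.038 0.013 [-1.25  0.69] [-3.3 -5.7  2.4] [ 0.5261 -0.0576  0.3135] 18.85
-89.5 -89.36 0.041 0.022 [-1.35  0.56] [-1.5 -6.5  1.9] [ 0.5262 -0.0576  0.3135] 19.15
-90.5 -90.36 0.035 0.024 [-1.32  0.59] [-2.1 -6.6  1.3] [ 0.5262 -0.0576  0.3135] 19.45
-91.5 -91.35 -0.035 0.025 [-1.35  0.58] [-1.9 -6.2  2. ] [ 0.5262 -0.0576  0.3135] 19.75
-92.5 -92.28 -0.968 0.018 [-1.22  0.44] [-2.4 -6.2  2.9] [ 0.5262 -0.0577  0.3134] 20.05
-91.5 -91.34 -0.143 0.004 [-1.37  0.49] [-1.5 -6.7  1.7] [ 0.5262 -0.0577  0.3135] 20.35
-90.5 -90.35 -0.057 0.015 [-1.35  0.55] [-2.8 -7.4  1.9] [ 0.5262 -0.0576  0.3135] 20.65
-89.5 -89.35 -0.016 0.029 [-1.4   0.55] [-2.5 -7.5  2.4] [ 0.5262 -0.0576  0.3135] 20.95
```

Run:
```python
from h import *
q=np.load("q1.npy"); S=[]
for a in list(np.arange(-75,166,20))+[166.35]:
    q[5]=a; robot.goto_joints(q); s=robot.observe()
    print(round(a,1),s['q'][5].round(2),s['torque'].round(2),s['ft_force'].round(1),s['tool_pos'].round(4),round(s['time'],2))
I=np.mean([robot.grab_frame("side").astype(float) for _ in range(8)],0)
np.save("S2.npy",I); S0=np.load("S0.npy"); S1=np.load("S1.npy")
a=[cv2.resize(x.clip(0,255).astype(np.uint8)[155:195,262:290],None,fx=9,fy=9,interpolation=cv2.INTER_CUBIC) for x in(S0,S1,I)]
cv2.imwrite("pics/c2.png",np.hstack(a))
st()
```

```text
-75 -74.82 [-1.23  0.87 -0.06] [-4.1 -5.7  1.7] [ 0.5259 -0.0575  0.3134] 21.3
-55 -54.83 [-0.94  1.29 -0.04] [-6.7 -3.9  3.7] [ 0.5256 -0.0572  0.3135] 21.73
-35 -34.82 [-0.64  1.49 -0.05] [-8.2 -1.7  5.3] [ 0.5254 -0.0568  0.3134] 22.15
-15 -14.83 [-0.11  1.52 -0.04] [-8.1  1.3  5.4] [ 0.5254 -0.0564  0.3134] 22.57
5 5.17 [ 0.29  1.49 -0.05] [-6.5  3.3  5.2] [ 0.5255 -0.056   0.3135] 23.0
25 25.18 [0.7  1.2  0.01] [-4.9  5.3  4.3] [ 0.5257 -0.0557  0.3134] 23.43
45 45.17 [ 1.11  0.86 -0.02] [-1.   6.9  4.3] [ 0.526  -0.0555  0.3135] 23.85
65 65.17 [ 1.38  0.33 -0.01] [1.  7.6 4.2] [ 0.5264 -0.0554  0.3135] 24.27
85 85.17 [ 1.5  -0.36 -0.1 ] [4.3 6.9 2.4] [ 0.5268 -0.0554  0.3135] 24.7
105 105.17 [ 1.39 -0.89 -0.04] [7.1 5.4 1. ] [ 0.5272 -0.0556  0.3135] 25.12
125 125.18 [ 1.02 -1.39 -0.04] [7.6 3.3 0.2] [ 0.5275 -0.0559  0.3135] 25.55
145 145.17 [ 0.58 -1.58 -0.06] [ 9.6  2.6 -0.4] [ 0.5277 -0.0563  0.3135] 25.98
165 165.18 [-0.05 -1.69 -0.04] [ 9.1  0.5 -1.4] [ 0.5277 -0.0567  0.3135] 26.4
166.3 166.51 [-0.06 -1.68 -0.01] [ 9.6  0.2 -1.7] [ 0.5277 -0.0567  0.3135] 26.65
 27.05 166.5 [ 0.5277 -0.0567  0.3135] [ 8.85 -0.49 -1.61] [-2.200e-02 -1.759e+00 -1.000e-03] 0.0304
```

View pics/c2.png

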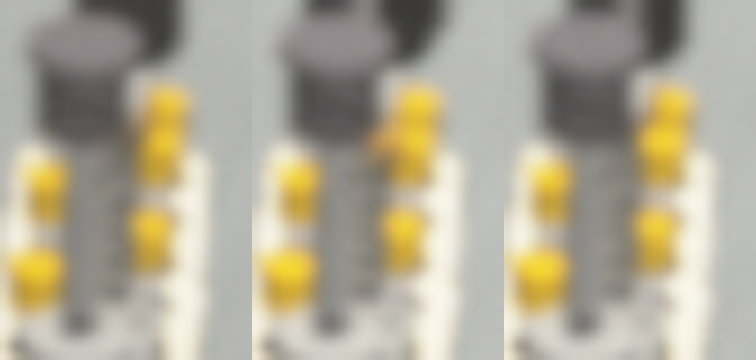

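Run:
```python
from h import *
S=[np.load(f"S{i}.npy") for i in range(3)]
for i in range(3):
    print("S",i); 
    for r in range(163,177): print(r,S[i][r,272:281].mean(axis=1).round().astype(int),'  B',S[i][r,273:279,0].round().astype(int))
```

```text
S 0
163 [107 105 104 114 142 165 169 167 173]   B [103 102 111 138 159 160]
164 [ 95  94  96 115 152 177 180 178 180]   B [ 92  94 113 147 168 162]
165 [ 91  90  91 115 154 176 176 176 178]   B [ 88  89 112 148 162 141]
166 [ 86  87  91 112 148 167 165 162 165]   B [ 86  89 109 140 148 120]
167 [ 83  82  86 104 134 153 150 150 155]   B [ 80  84  99 123 128 100]
168 [ 87  86  86  98 121 136 140 144 150]   B [ 84  83  91 105 105  86]
169 [ 88  90  90  96 110 123 137 149 155]   B [88 84 86 92 90 76]
170 [ 99 100  98  99 105 118 139 156 162]   B [96 92 88 87 81 68]
171 [118 115 110 105 106 119 137 153 160]   B [110 103  96  87  75  61]
172 [131 126 118 111 110 120 133 143 151]   B [120 111 102  92  76  61]
173 [134 127 120 114 115 122 131 137 144]   B [122 114 107  98  80  63]
174 [131 126 123 120 121 127 136 142 147]   B [121 117 114 106  89  74]
175 [132 129 129 128 128 136 149 158 162]   B [124 123 122 117 111 108]
176 [135 134 131 126 129 145 165 175 184]   B [127 124 120 121 132 146]
S 1
163 [110 107 107 119 146 171 175 174 179]   B [106 105 117 142 165 167]
164 [ 97  95  96 118 158
[... 1205 characters left out ...]
6  86  87 105 135 151 152 153 159]   B [ 85  86 102 127 129 103]
168 [ 89  87  87  98 120 139 146 152 154]   B [ 86  85  94 107 107  84]
169 [ 90  91  89  96 116 140 156 159 162]   B [90 88 90 94 87 70]
170 [100 100  99 103 121 148 163 166 169]   B [97 96 95 91 81 62]
171 [120 118 113 113 124 146 159 162 166]   B [113 108 105  98  81  61]
172 [134 129 124 121 123 133 144 150 155]   B [124 119 113 102  81  62]
173 [138 131 126 123 123 128 136 141 149]   B [126 121 116 106  84  64]
174 [136 130 127 126 126 131 141 146 150]   B [124 121 119 110  93  76]
175 [136 134 134 131 132 141 155 162 166]   B [128 127 125 121 115 113]
176 [141 139 135 130 135 151 171 182 191]   B [132 128 125 127 138 151]
```

Run:
```python
from h import *
s=st()
robot.line_to(list(s['tool_pos']),vel=.02); s=st('relax')
f=s['ft_force']
robot.line_to(list(s['tool_pos']+np.r_[f[:2]/7000*.5,0]),vel=.02); s=st('relax2')
robot.set_gripper(.050); s=st('open')
robot.line_to([s['tool_pos'][0],s['tool_pos'][1],.372],vel=.15)
pp=[.5202,.0066]
for yaw in(95.7,-84.3): print(yaw,robot.ik([*pp,.312],[180,0,yaw]))
I=np.mean([robot.grab_frame("side").astype(float) for _ in range(8)],0); np.save("S3.npy",I)
cv2.imwrite("pics/c3.png",cv2.resize(I.clip(0,255).astype(np.uint8)[140:215,250:300],None,fx=8,fy=8,interpolation=cv2.INTER_CUBIC))
st()
for r in range(163,177): print(r,I[r,272:281].mean(axis=1).round().astype(int))
```

```text
27.05 166.5 [ 0.5277 -0.0567  0.3135] [ 8.85 -0.49 -1.61] [-2.200e-02 -1.759e+00 -1.000e-03] 0.0304
relax 27.3 166.47 [ 0.528  -0.0567  0.3135] [ 3.67  0.07 -0.24] [ 0.004 -0.617 -0.021] 0.0305
relax2 27.55 166.43 [ 0.5281 -0.0567  0.3135] [ 0.88 -1.07  1.22] [-0.046 -0.074 -0.059] 0.0301
open 27.88 166.42 [ 0.5282 -0.0566  0.3134] [-0.39  0.12  0.28] [ 0.054 -0.001 -0.018] 0.05
95.7 [-13.69824558  -7.87069296  -7.27971692  90.59097604   0.
  70.60175442]
-84.3 [ -13.69824558   -7.87069296   -7.27971692   90.59097604    0.
 -109.39824558]
 28.82 166.42 [ 0.528  -0.0566  0.3716] [ 0.42 -0.55 -0.32] [0.051 0.034 0.018] 0.05
163 [108 107 106 119 146 169 173 171 178]
164 [ 98  96  97 118 156 182 184 180 185]
165 [ 93  92  93 117 157 179 177 175 180]
166 [ 88  89  92 114 151 170 166 165 169]
167 [ 85  84  87 105 136 152 151 153 159]
168 [ 90  86  87  97 120 138 146 151 155]
169 [ 90  91  90  96 117 140 156 161 162]
170 [101 100 100 104 122 148 163 166 168]
171 [119 118 113 113 125 145 159 162 165]
172 [134 129 123 121 123 134 144 150 156]
173 [138 132 126 123 122 129 138 142 149]
174 [136 129 128 126 126 132 139 146 151]
175 [137 132 134 131 132 140 154 162 167]
176 [140 138 135 130 134 151 170 180 190]
```

View pics/c3.png

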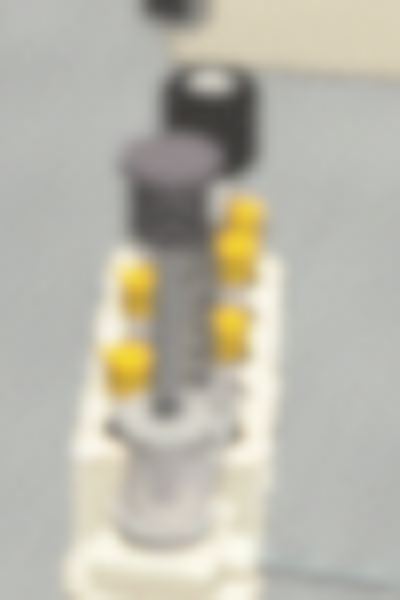

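Run:
```python
from h import *
pp=[.5202,.0066]
robot.move_pose([*pp,.372],[180,0,95.7]); st('above')
print(robot.line_to([*pp,.3125],vel=.1,guard=6)); st('down')
robot.set_gripper(.018); robot.pause(.1); st('closed')
for n in("side",):
    im=robot.grab_frame(n); cv2.imwrite("pics/p1.png",cv2.resize(im[130:215,240:310],None,fx=7,fy=7,interpolation=cv2.INTER_CUBIC))
```

```text
above 30.3 70.66 [0.5202 0.0065 0.372 ] [ 0.48 -0.27  0.5 ] [ 0.027 -0.022  0.051] 0.0501
False
down 31.04 70.61 [0.5203 0.0065 0.3131] [ 0.22 -0.29 -1.01] [-0.036 -0.02   0.017] 0.0502
closed 31.47 70.6 [0.5206 0.0065 0.3137] [0.19 1.08 6.24] [ 0.026  0.035 -0.   ] 0.0306
```

View pics/p1.png

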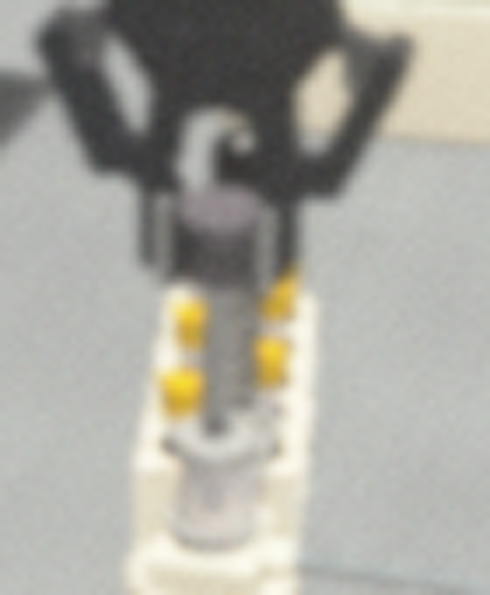

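Run:
```python
from h import *
pp=[.5204,.0066]
robot.set_gripper(.046)
print(robot.line_to([*pp,.3065],vel=.05,guard=5)); st('down')
robot.set_gripper(.018); robot.pause(.1); st('closed')
```

```text
False
down 32.08 70.61 [0.5202 0.0067 0.3058] [-0.89  0.41 -0.32] [-0.086  0.004  0.039] 0.0461
closed 32.58 70.61 [0.5206 0.0066 0.3061] [ 5.67  0.77 -6.64] [ 0.113 -1.024 -0.021] 0.0257
```

Run:
```python
from h import *
s=robot.observe(); p=s['tool_pos'].copy()
for dz in(0,-.0005,-.001,-.0015,-.002,-.0025):
    robot.line_to([p[0],p[1],.3065+dz],vel=.02); s=robot.observe(); print(dz,s['tool_pos'].round(5),s['ft_force'].round(2),s['torque'].round(2),s['time'])
    if s['ft_force'][2]>4: break
```

```text
0 [0.52059 0.0066  0.30628] [ 4.38  1.24 -7.43] [ 0.   -0.92 -0.06] 32.8333
-0.0005 [0.5206  0.00661 0.30596] [ 5.21  0.05 -6.47] [ 0.1  -0.89 -0.04] 33.0833
-0.001 [0.52047 0.0066  0.30589] [ 1.75  0.81 -0.73] [ 0.06 -0.27 -0.02] 33.3333
-0.0015 [0.52051 0.0066  0.30585] [-1.21  0.89  6.  ] [0.16 0.31 0.01] 33.5833
```

Run:
```python
from h import *
x,y=.5204,.0066; c=.3425
robot.line_to([x,y,c],vel=.03); s=st()
for i in range(4):
    e=.34395-s['tool_pos'][2]
    if abs(e)<.00008: break
    c+=e; robot.line_to([x,y,c],vel=.01); robot.pause(.1); s=st()
print('cmd',c)
I=np.mean([robot.grab_frame("side").astype(float) for _ in range(6)],0); np.save("S4.npy",I)
cv2.imwrite("pics/p2.png",cv2.resize(I.clip(0,255).astype(np.uint8)[130:215,240:310],None,fx=7,fy=7,interpolation=cv2.INTER_CUBIC)); st()
for z in(.220,.234): print((proj("side",D(0,0,z))-[240,130])*7)
```

```text
34.98 70.61 [0.5204 0.0066 0.3424] [  5.35   0.26 -10.53] [ 0.085 -0.898 -0.039] 0.0258
 35.38 70.61 [0.5204 0.0066 0.3439] [  4.8    0.75 -10.53] [ 0.015 -0.822 -0.022] 0.0259
cmd 0.3440234330208062
 35.68 70.61 [0.5204 0.0066 0.3439] [  6.04   0.3  -10.68] [ 0.06  -0.826 -0.037] 0.0255
[218.98216333 330.49339671]
[219.67683034 298.02510022]
```

View pics/p2.png

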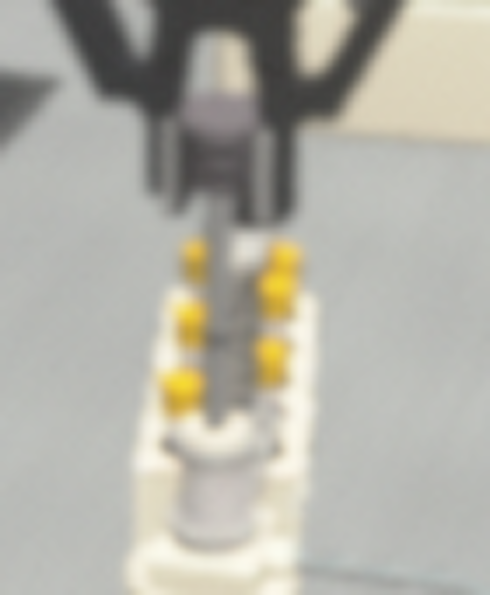

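Run:
```python
from h import *
S3=np.load("S3.npy");S4=np.load("S4.npy")
for r in range(168,196): print(r,S3[r,268:274].mean(1).round().astype(int),S4[r,268:274].mean(1).round().astype(int))
print(proj("side",D(0,0,.182)),proj("side",D(0,.0055,.182)),proj("side",D(0,.0055,.220)),proj("side",D(0,0.0165,.275)),proj("side",D(0,0.0165,.313)))
```

```text
168 [86 87 89 91 90 86] [131 130 137 145 155 168]
169 [95 93 92 90 90 91] [135 133 137 143 147 151]
170 [120 107 100 100 101 100] [148 140 138 142 143 142]
171 [152 131 121 120 119 118] [162 148 140 142 142 136]
172 [165 145 135 135 134 129] [168 149 141 141 140 134]
173 [166 147 140 140 138 132] [167 149 142 141 140 132]
174 [162 148 140 139 136 129] [163 148 142 139 136 129]
175 [156 144 139 140 137 132] [157 146 140 140 136 133]
176 [144 137 138 141 140 138] [143 138 137 139 138 136]
177 [136 132 136 141 140 138] [133 126 125 130 131 131]
178 [140 133 136 141 141 138] [134 119 114 118 123 130]
179 [149 137 135 141 140 139] [146 128 120 124 129 134]
180 [158 141 136 141 142 139] [160 139 132 137 137 136]
181 [160 141 138 142 144 141] [163 144 138 141 143 142]
182 [156 139 136 143 145 143] [157 142 139 142 144 144]
183 [157 140 138 143 143 140] [158 142 139 143 145 141]
184 [159 144 139 144 144 140] [161 146 140 144 142 140]
185 [153 139 138 144 145 143] [155 141 139 143 144 144]
186 [141 134 137 143 144 139] [144 135 138 143 144 141]
187 [138 132 138 143 143 140] [143 136 138 144 144 142]
188 [149 138 139 145 152 157] [168 149 143 148 161 170]
189 [166 143 134 142 160 176] [204 170 149 158 184 208]
190 [174 139 123 131 157 185] [224 189 165 176 209 228]
191 [182 147 130 139 164 192] [231 214 204 213 229 236]
192 [196 176 165 172 188 203] [230 231 231 234 236 235]
193 [205 201 197 200 205 209] [219 226 230 231 229 223]
194 [198 202 203 204 203 201] [200 209 214 214 212 206]
195 [175 185 190 190 187 182] [178 187 192 193 189 184]
[271.02184179 189.4274793 ] [270.59407116 190.47884339] [270.84707738 178.22926332] [270.32303315 161.43770126] [270.5869863  147.64874703]
```

Run:
```python
from h import *
robot.pause(.3); st(); robot.job_done(); st()
```

```text
35.98 70.61 [0.5204 0.0066 0.3439] [  5.01   0.49 -10.73] [ 0.006 -0.779 -0.022] 0.0259
the job is handed in; nothing more can be done
the job is handed in; nothing more can be done
```

The job is handed in at about 36 s. The dose pointer is set to the long line, and the gripper is holding the piston drawn up with its ring level with that line.

**Dose pointer:** The camera shows only about 1 px per rad of knob turn, too coarse to set the pointer by eye. With the piston still down, I turned the knob counter-clockwise to its lower stop at -4.5 rad, regrasping once; the stop showed clearly as a twist of about 1 N m. From there I turned it clockwise by 4.5 rad in steps of up to 20° without slipping. In the side picture the pointer lies at row 168, where the line should be (167.6 to 168.8). It did not move when I let the knob go.

**Piston:** My first pinch caught the cap, because the fingers closed to 30.6 mm. I opened, went lower and gripped the drum at 25.7 mm. I took the height where the spring load just reached zero as the piston's bottom, then lifted 38 mm from it. The pull was steady at 10.6 N against about 10 N expected. The ring appeared at image row 178.2, which is where a height of 220 mm should project.

**Checks that were weak or disagreed:**
- **Start angle:** the total turn down to the stop puts the knob's start at about -1.0 rad, just outside the stated 1.1 to 2.9 rad below zero. I think gripping the knob turned it slightly. The final setting is measured from the stop, so this does not affect it.
- **Pointer picture:** it confirms the pointer only to about 1 mm.
- **Bystanders:** the arm recorded no contact with the beaker, bottle or rack, but I did not measure their positions afterwards.

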